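# Clear the door plate and carry a spread snap ring to the coin roller's axle groove

### The arm

A 6-joint arm with a two-finger parallel gripper is mounted at the origin on the work surface. World frame = base frame: x ahead of the robot, y to its left, z up, the work surface at z = 0. Lengths are in mm, angles in rad, forces in N, time in s.
With the tool pointing down it reaches from about 250 to 725 mm from the base axis. Payload 9.7 kg.
Tool frame: the origin (TCP) lies on the centre line of the jaws, within the pads' length; the fingertips stand env.tip_extent ahead of it and the grasp point (between the pads) is the TCP (env.tip_extent is the distance from the TCP to the fingertips, in mm); z points along the fingers, y is the line along which they close (so a half turn about z gives the same grasp; the last joint's range is limited). The gripper opens to 85 mm and grips with 20 to 120 N. Pads are 22 mm wide; open, the fingers measure 114 mm over their backs; the gripper's body (76 mm by 85 mm) begins 54 mm behind the grasp point. The pads swing forward as they close: fully open they stand 13 mm farther back than shut.
Start: joints at [1.321, 0.087, 0.176, 1.66, 0, 1.571], TCP at [135.963, 532.927, 219.684] pointing down, gripper open.
Joint ranges: [-3.13, 3.13], [-0.85, 1.81], [-1.15, 1.24], [-2.2, 2.28], [-1.44, 1.52], [-3.14, 3.14]. Speed limits (rad/s): [2.22, 2.22, 2.57, 3.14, 3.14, 3.14].

### API

Orientations are given as a rotation vector (axis times angle).
In Python, from workcell import env, workorder, get_image, read_state gives the robot as it stands (env), with the cameras as plain functions, the readings as plain functions and the job (workorder).
- The arm moves only by the shell command python3 nudge.py 'ROWS' [FORCE]. ROWS is rows parted by semicolons, their numbers by spaces, 1 to 8 of them, each of 5 numbers: dx, dy, dz in mm, then a turn about the tool's z in rad, then the opening from 0.0 (shut) to 1.0 (fully open); each row is the pose to reach, as a shift and turn from the pose commanded when the command began, along the tool's axes at that moment; what a row does not reach only later rows make up. A row lasts 1/8 s, in which the tool goes at most 62.5 mm and 0.188 rad, less where a joint would pass 70% of its speed; a pose out of reach is approached as far as the arm can. The fingers move at their own pace and stop on an object; FORCE is the grip in N (left out, the last holds). Time passes only in rows, so rows that do not move let the fingers close. It prints the time, the measured TCP pose, the force, the opening and the grip force at its end.
- read_state(): the state, without advancing time (a new reading comes with each control period).
- get_image(name): name is "scene" or "top" or "wrist"; returns a dict with "img" (420x560x3 uint8, red, green, blue), "fov_y" (degrees; the focal length in pixels is half the picture's height over the tangent of half this angle, whatever the lens; pixels are square), "cx", "cy" (the principal point, pixels), "k1" (the pictures are not rectified: a ray, as slopes to the right and down, at radius r is drawn at 1 + k1 r^2 times it, then the intrinsics apply), "xyz" and "attitude" of the camera in the world. Camera axes: x right, y down, z forward; pixel columns grow to the right and rows downward; lengths in mm; the calibration is good to about 2 mm. A picture is of the moment at which its call begins. There is no depth.
- workorder.finish_job(): hands the job in; it is judged then, once.
The state is a dict: "time": time; "qpos": joint angles; "joint_vel": joint speeds; "tau": joint torques, N m; "tcp_pos": TCP position; "orientation": TCP orientation; "contact_force": force on the tool from outside, world axes, zero at the start; "moment": the same for the moment, N m; "gripper_width": opening from 0.0 (shut) to 1.0 (fully open); "grasp_force": force on a finger pad.
Only numpy, scipy, OpenCV 4.12 (cv2) and the standard library are available. Lean on these libraries where they do the work, as an engineer would, in place of code of your own. Each camera call takes 0.05 s, during which the arm holds its last target. There are 200 camera calls.

### The job

Use the scraper block to wipe the three loose metal chips off the rusty door plate onto the bench (keep your fingers off them), and set the block back down on the bench. Then lift the snap ring pliers out of their rest by the handles, squeeze them so the ring spreads, and without forcing it slide the ring down over the axle stub that sticks out of the nylon roller until it is level with the groove. The job finishes while you are still holding the pliers there, upright, squeezed, the ring spread round the groove and resting on nothing; do not disturb the other things on the bench.

Things in the scene. Friction and masses are not known exactly. Their poses are not given: they have to be found in the camera images.
- door_plate: Rusty flat plate, fixed, 12 mm thick, |y| < 55 mm, from x = -105 to +100 mm. Origin on the bench below; x along its length, z up. An upright axle stub in a white nylon roller (52 mm diameter, up to 46 mm above the bench) stands at x = -70, y = 0 mm; the chips lie on the bare part, x = 20 to 72, |y| < 41 mm. The bench is clear for 50 mm beyond the +x end.
- chip0: Loose zinc chip on the plate, 14 x 10 x 6 mm, 12 g, flat; origin at the centre of its underside. It counts as off the plate once it lies on the bench.
- chip1: A second, equal chip.
- chip2: A third, equal chip.
- scraper: Loose pale wooden scraper block with a rubber foot, standing on the bench: 100 mm long (its x), 24 mm thick (its y; the lowest 6 mm are 18 mm thick), 50 mm tall (z), about 0.15 kg. Origin at the centre of its underside. Grip it across the 24 mm thickness from above, fingertips about 20 mm above its underside.
- pliers_rest: Grey steel rest fixed on the bench, two uprights 57 mm tall with 5 mm lips, that carries the pliers upright by the crossbar; the pliers lift straight up out of it. Origin on the bench below the pliers' axis, x and y as the pliers'.
- pliers: Snap ring pliers, ~0.24 kg, upright in the rest, jaws down. Origin on their axis at the ring's mid-height (12 mm above the bench in the rest); ring on the -x side, handles at +y and -y, z up. Crossbar 64 (y) x 16 x 10 mm, underside at z = 45 mm. Flat black handles, 14 mm wide, z = 72 to 116 mm; at rest 59 mm over the tops, squeezed parallel, 36 mm. Spring 5 to 12 N; a 40 N grip reaches the stop.
- pliers_grip (a point): Point on the pliers' axis 96 mm above the body's origin, midway between the handles: where to grip them from above, fingers closing along the pliers' y.
- ring_centre (a point): Centre of the snap ring, 19 mm from the pliers' origin along their -x, same height. The ring is 4 mm round spring wire, captive on the jaw tips, gap towards the pliers. At rest it is about 25 mm wide inside and will not pass the stub; spread to the stop it is round, 34 mm inside, and the stub passes centred on this point.
- groove (a point): Centre of the groove, on the axle stub's axis, 56 mm above the bench: a neck of 25 mm diameter, 6 mm tall. The upright stub is 30 mm in diameter.
- stub_top (a point): Centre of the stub's top end, 74 mm above the bench, 18 mm above the groove's centre; 2.5 mm chamfer.
- handle_left (a joint): Angle of the pliers' +y arm, rad: 0 released, 0.18 squeezed to the stop (ring fully spread). Near 0.18 the stub passes.
- handle_right (a joint): Angle of the pliers' -y arm, the same values; the arms move together.
- weight0: Zinc coin weight, 34 mm diameter, 26 mm tall with a small knob; leave it alone.
- weight1: A second coin weight; leave it alone.
- weight2: A third coin weight; leave it alone.
- spare_roller: Loose white nylon roller, 52 mm diameter, 34 mm tall, on the bench; leave it alone.
- acceptor_cover: Olive green coin acceptor cover, 70 x 110 x 22 mm; leave it alone.
- screwdriver: Screwdriver lying on the bench; leave it alone.

How it is judged (in metres and radians):
On the way, in this order (a step that is already met when the one before it is completed fails the run):
1. all three chips are off the plate, on the bench (height (world z) of each of chip0, chip1, chip2 below 0.01 m), for 0.2 s.
2. the scraper block stands on the bench again and the pliers are lifted out of their rest (height (world z) of scraper below 0.005 m and angle between scraper's own z axis and vertical below 0.15 rad and height (world z) of pliers above 0.05 m and contact force between pliers and pliers_rest below 0.1 N), for 0.2 s.
At the end, for the whole second after the job is handed in: Chips and upright block on the bench; pliers held by the fingers (>3 N), still, within 0.12 rad of upright, both handles past 0.13 rad; ring centre within 5 mm of the stub axis and 4 mm of groove height; pliers press plate and stub under 5 N, clear of the rest (all of step 1 and height (world z) of scraper below 0.005 m and angle between scraper's own z axis and vertical below 0.15 rad and horizontal distance between ring_centre and groove below 0.005 m and z of ring_centre in the frame of groove between -0.004 and 0.004 m and angle between pliers's own z axis and vertical below 0.12 rad and value of joint each of handle_left, handle_right above 0.13 rad and contact force between the fingers and pliers above 3 N and contact force between pliers and door_plate below 5 N and contact force between pliers and pliers_rest below 0.1 N and linear speed of pliers below 0.02 m/s); the arm keeps its last pose, push and grip.
It fails at once if the fingers touched a chip (contact force between the fingers and chip0 above 0.5 N or contact force between the fingers and chip1 above 0.5 N or contact force between the fingers and chip2 above 0.5 N).
It fails at once if the ring was forced on the stub (over 20 N) (contact force between pliers and door_plate above 20 N).
It fails at once if a bystander was disturbed (moved over 30 mm) (distance of any of weight0, weight1, weight2, spare_roller, acceptor_cover, screwdriver from where it was at the start of the episode above 0.03 m).
It also fails if it takes over 64 s, if anything falls off the work surface, if the arm or the gripper's body presses on something with over 40 N, if the wrist force passes 120 N, or if a joint passes its speed limit or range.

## Working session

There is one attempt and no reset: what is moved stays moved. The work goes in short steps, Python scripts to look and compute and a shell command to move; the robot and the scene stay as the last step left them, time stands still between calls to the robot, and variables do not carry over. Pictures are saved under pics/ and viewed, at most 10 in all, crops included, and the job is handed in when it is done.

```bash
ls; mkdir -p pics
cat > h.py <<'E'
import numpy as np, cv2
from scipy.spatial.transform import Rotation as R
from workcell import env, workorder, get_image, read_state
def grab(n,fn=None):
    c=get_image(n)
    if fn: cv2.imwrite('pics/'+fn,c['img'][:,:,::-1])
    return c
def rot(a):
    a=np.array(a,float)
    return a if a.shape==(3,3) else R.from_rotvec(a).as_matrix()
def K(c):
    h=c['img'].shape[0]; f=h/2/np.tan(np.radians(c['fov_y'])/2)
    return f
def ray(c,uv):
    f=K(c); d=np.array([(uv[0]-c['cx'])/f,(uv[1]-c['cy'])/f])
    s=d.copy()
    for _ in range(30): s=d/(1+c['k1']*(s@s))
    return np.array(c['xyz'],float),rot(c['attitude'])@np.array([s[0],s[1],1])
def onz(c,uv,z):
    o,d=ray(c,uv); return o+d*(z-o[2])/d[2]
def proj(c,p):
    q=rot(c['attitude']).T@(np.array(p,float)-np.array(c['xyz'])); s=q[:2]/q[2]
    s=s*(1+c['k1']*(s@s)); return s*K(c)+[c['cx'],c['cy']]
def tri(a,b):
    (o1,d1),(o2,d2)=ray(*a),ray(*b)
    t=np.linalg.lstsq(np.c_[d1,-d2],o2-o1,rcond=None)[0]
    p,q=o1+t[0]*d1,o2+t[1]*d2; return (p+q)/2,np.linalg.norm(p-q)
E
python3 - <<'E'
from h import *
for n in ['scene','top','wrist']:
    c=grab(n,n+'0.png'); print(n,c['fov_y'],c['cx'],c['cy'],c['k1'],c['xyz'],c['attitude'])
s=read_state(); print(s, env.tip_extent)
a=[cv2.imread(f'pics/{n}0.png') for n in ['scene','top']]
E
```

```text
nudge.py
pics
workcell.py
scene 56.990611031841716 287.15616587432186 208.11331219094888 -0.027209446039803645 [943.41059128 664.71751418 546.84970484] [-0.75341058 -2.41857033  1.33000524]
top 42.74931590618052 272.55764392121614 208.6573158008926 0.04247676702195094 [ 435.78575312   80.53333604 1168.96783134] [-2.16174497  2.1778858  -0.12771672]
wrist 62.28515259216333 276.3943842354508 218.95812184530945 0.006655385157108139 [ 63.41675383 552.46671937 373.62480877] [2.28497693 1.77800484 0.26519749]
{'time': 0.15, 'qpos': array([ 1.32101869e+00,  8.73282658e-02,  1.75322779e-01,  1.65976445e+00,
       -3.95402590e-05,  1.57080784e+00]), 'joint_vel': array([ 0.0012513 , -0.00197839,  0.00331944,  0.00103202,  0.00049302,
        0.00049618]), 'tau': array([ 1.47898179e-03, -5.20759106e+01,  4.65047336e+01,  1.37184715e-02,
        1.09322323e-04,  8.59416900e-06]), 'tcp_pos': array([135.92325789, 532.76539916, 219.15232929]), 'orientation': array([-3.91338299e-01, -3.11704042e+00,  1.52512863e-03]), 'contact_force': array([-0.26299835, -0.73478993,  0.46923777]), 'moment': array([-0.0554002 ,  0.01279117,  0.03618575]), 'grasp_force': 0.0, 'gripper_width': 1.002039576646675} 19.0
```

View pics/top0.png

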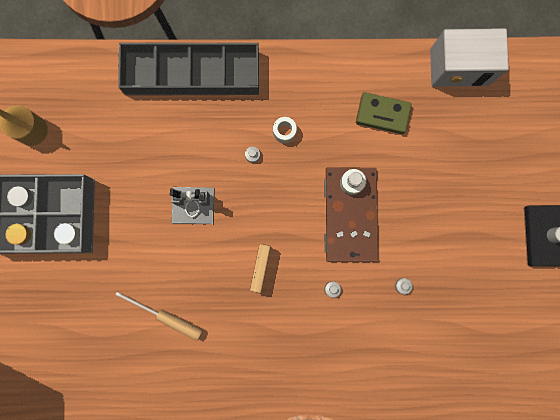

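View pics/scene0.png

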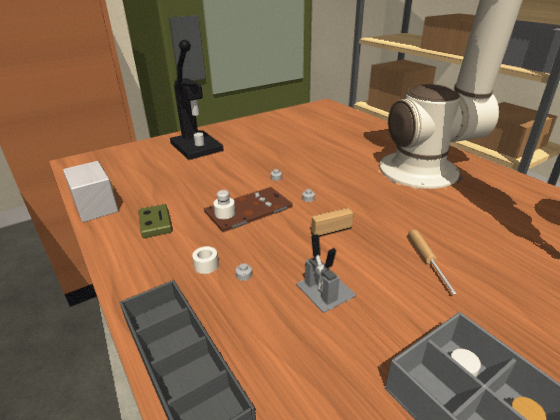

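Top view: the plate spans cols 326–378, rows 168–262, with the roller at (354,181) and chips near row 235. The scraper is at (261,269) and the pliers at (190,200), ring below them at (192,209). Weights are at (333,289), (404,286) and (252,155). The scene view shows the same things obliquely.

Run:
```python
from h import *
c=grab('top'); img=c['img']; hsv=cv2.cvtColor(img,cv2.COLOR_RGB2HSV)
for n,(u,v) in dict(scr=(263,260),scr2=(258,285),side=(254,282),bench=(300,260),bench2=(240,230),plate=(345,215),chip=(354,234),chip2=(340,235)).items(): print(n,img[v,u],hsv[v,u])
s=grab('scene'); im2=s['img']
# predicted: plate origin etc by rough
for uv,z in [((261,268),50),((354,181),60),((352,215),12),((190,195),100),((333,289),26),((404,286),26),((326,168),12),((378,168),12),((378,262),12),((326,262),12)]:
    p=onz(c,uv,z); print(uv,p.round(0),proj(s,p).round(0))
big=cv2.resize(img[150:310,150:430],None,fx=2.8,fy=2.8,interpolation=cv2.INTER_CUBIC)
cv2.imwrite('pics/topcrop.png',big[:,:,::-1])
```

```text
scr [224 180 122] [ 17 116 224]
scr2 [219 174 120] [ 16 115 219]
side [224 179 120] [ 17 118 224]
bench [191 123  80] [ 12 148 191]
bench2 [206 131  85] [ 11 150 206]
plate [123  83  63] [ 10 124 123]
chip [197 193 182] [ 22  19 197]
chip2 [203 200 191] [ 23  15 203]
(261, 268) [434.  95.  50.] [330. 213.]
(354, 181) [ 614. -101.   60.] [223. 197.]
(352, 215) [ 547. -103.   12.] [248. 205.]
(190, 195) [581. 236. 100.] [319. 250.]
(333, 289) [389. -56.  26.] [307. 190.]
(404, 286) [ 394. -206.   26.] [275. 170.]
(326, 168) [650. -48.  12.] [221. 228.]
(378, 168) [ 650. -162.   12.] [202. 207.]
(378, 262) [ 445. -156.   12.] [270. 186.]
(326, 262) [446. -44.  12.] [292. 203.]
```

View pics/topcrop.png

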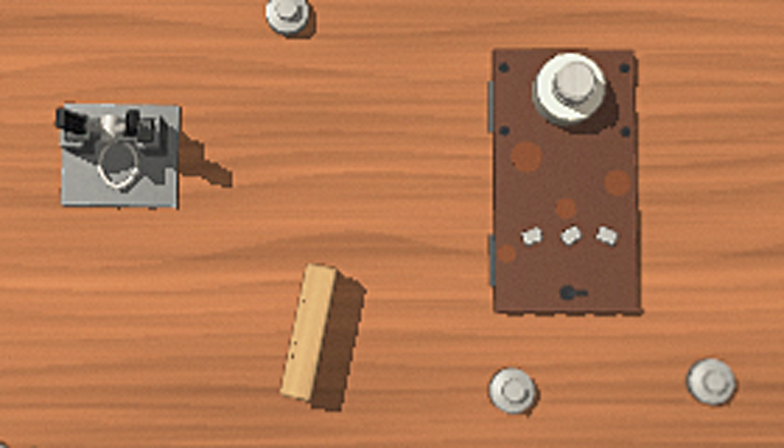

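The crop confirms the layout. In crop pixels, the scraper runs from (320,265) to (297,400), the chips are at about (531,236), (571,235) and (606,236), the stub is at (575,84) and the pliers' ring is at (118,160). The plate's +x end, at the bottom of the crop, faces the robot.

Run:
```python
from h import *
c=grab('top'); s=grab('scene')
def mask(c,lo,hi,box):
    h=cv2.cvtColor(c['img'],cv2.COLOR_RGB2HSV); m=cv2.inRange(h,lo,hi); k=np.zeros_like(m); u0,v0,u1,v1=box; k[v0:v1,u0:u1]=255
    return m&k
def big(m):
    cs,_=cv2.findContours(m,cv2.RETR_EXTERNAL,cv2.CHAIN_APPROX_NONE); return max(cs,key=cv2.contourArea)
# scraper
k=big(mask(c,(13,80,195),(22,138,255),(235,230,290,310)))
box=cv2.boxPoints(cv2.minAreaRect(k)); P=np.array([onz(c,b,50) for b in box]); print('scr top z50\n',P.round(1),P.mean(0))
for i in range(2): print(np.linalg.norm(P[i]-P[i+1]).round(1), np.degrees(np.arctan2(*(P[i+1]-P[i])[[1,0]])))
ks=big(mask(s,(13,60,120),(22,140,255),(300,195,370,245)))
ap=cv2.approxPolyDP(ks,2,True)[:,0]; print('scene scr poly',ap.tolist())
for p in P: print('proj top corner in scene',proj(s,p).round(1), 'at z45',proj(s,onz(c,proj(c,p),40)).round(1))
# plate
m=mask(c,(0,60,30),(14,170,150),(315,155,390,272)); k=big(cv2.morphologyEx(m,cv2.MORPH_OPEN,np.ones((3,3))))
box=cv2.boxPoints(cv2.minAreaRect(k)); print('plate',box.tolist()); P=np.array([onz(c,b,12) for b in box]); print(P.round(1),P.mean(0))
for i in range(2): print(np.linalg.norm(P[i]-P[i+1]).round(1), np.degrees(np.arctan2(*(P[i+1]-P[i])[[1,0]])))
# chips
m=mask(c,(0,0,165),(40,50,255),(330,225,376,245)); n,_,st,ce=cv2.connectedComponentsWithStats(m)
for i in range(1,n):
    if st[i,4]>5: print('chip',st[i],onz(c,ce[i],17).round(1))
# weights in bench
m=mask(c,(0,0,150),(60,60,255),(320,275,420,300)); n,_,st,ce=cv2.connectedComponentsWithStats(m)
for i in range(1,n):
    if st[i,4]>20: print('weight',st[i],onz(c,ce[i],26).round(1))
```

```text
scr top z50
 [[389.2 118.4  50. ]
 [484.3  98.2  50. ]
 [479.9  77.7  50. ]
 [384.9  98.1  50. ]] [434.56872199  98.07714487  50.        ]
97.1 -11.999565472747095
21.0 -102.10450606297476
scene scr poly [[352, 211], [344, 208], [313, 216], [314, 233], [322, 234], [351, 226]]
proj top corner in scene [351.4 211.5] at z45 [351.3 215. ]
proj top corner in scene [314.2 220.6] at z45 [314.  224.3]
proj top corner in scene [310.3 215.8] at z45 [310.  219.5]
proj top corner in scene [347.  207.1] at z45 [346.9 210.6]
plate [[325.9999694824219, 261.9999694824219], [325.9999694824219, 166.99996948242188], [377.9999694824219, 166.99996948242188], [377.9999694824219, 261.9999694824219]]
[[ 445.9  -44.2   12. ]
 [ 652.7  -48.1   12. ]
 [ 651.9 -161.8   12. ]
 [ 445.2 -155.7   12. ]] [ 548.90619324 -102.47315336   12.        ]
206.9 -1.0768473799001144
113.7 -90.41645155342728
chip [337 231   6   6  24] [505.9 -74.   17. ]
chip [351 231   6   6  24] [ 506.4 -104.    17. ]
chip [364 231   6   6  22] [ 506.5 -131.7   17. ]
weight [396 278  16  16 179] [ 395.8 -205.1   26. ]
weight [325 282  16  15 172] [389.6 -54.6  26. ]
```

```bash
cat >> h.py <<'E'
def delta(target,ydir_deg=None):
    """tool-axes shift to TCP target (world) and the turn bringing tool y onto ydir (mod 180)"""
    s=read_state(); M=rot(s['orientation']); d=M.T@(np.array(target,float)-s['tcp_pos'])
    out=[d.round(1)]
    if ydir_deg is not None:
        cur=np.degrees(np.arctan2(M[1,1],M[0,1])); e=(ydir_deg-cur+90)%180-90
        out.append(('ydir',cur.round(2),'turn',np.radians(-e).round(4)))  # tool z down: + turn lowers world yaw
    print('t',round(s['time'],2),'tcp',s['tcp_pos'].round(1),'q6',s['qpos'].round(2)[5],'F',s['contact_force'].round(1),'w',round(s['gripper_width'],3),*out)
E
python3 -c "
from h import *
delta([434.6,98.1,120],78)"
```

```text
t 0.35 tcp [135.9 532.8 219.5] q6 1.57 F [-0.3 -0.3 -0.5] w 0.999 [-396.9 -347.4   99.6] ('ydir', np.float64(75.69), 'turn', np.float64(-0.0404))
```

```bash
python3 nudge.py '-50 -43 30 0 1;-100 -87 99.6 -0.04 1;-150 -131 99.6 -0.04 1;-200 -175 99.6 -0.04 1;-250 -218 99.6 -0.04 1;-300 -262 99.6 -0.04 1;-350 -306 99.6 -0.04 1;-397 -347 99.6 -0.04 1'; python3 -c "
from h import *
delta([434.6,98.1,40],78)
c=grab('wrist','w1.png');print(c['xyz'],proj(c,[434.6,98.1,50]))"
```

```text
time: 1.35
tcp_pos: [405.2, 141.1, 120.6]
orientation: [0.329, 3.123, 0.001]
contact_force: [1.3, 1.3, 1.2]
gripper_width: 1.004
grasp_force: 0.0
t 1.35 tcp [405.2 141.1 120.6] q6 0.54 F [1.3 1.3 1.2] w 1.004 [-37.6 -36.   80.6] ('ydir', np.float64(77.98), 'turn', np.float64(-0.0003))
[331.86400376 157.68189965 275.07402828] [224.08087516 277.5813353 ]
```

```bash
python3 nudge.py '-37.6 -36 0 0 1;-37.6 -36 0 0 1;-37.6 -36 0 0 1'; python3 -c "
from h import *
c=grab('wrist','w1.png');print(c['xyz'],[proj(c,p).round(0) for p in [[389.2,118.4,50],[484.3,98.2,50],[479.9,77.7,50],[384.9,98.1,50]]])
delta([434.6,98.1,40],78)
h=cv2.cvtColor(c['img'],cv2.COLOR_RGB2HSV); m=cv2.inRange(h,(13,60,150),(22,138,255)); m=cv2.morphologyEx(m,cv2.MORPH_OPEN,np.ones((5,5)))
k=max(cv2.findContours(m,0,2)[0],key=cv2.contourArea); print(cv2.boxPoints(cv2.minAreaRect(k)).tolist(), cv2.approxPolyDP(k,6,True)[:,0].tolist())"
```

```text
time: 1.78
tcp_pos: [433.4, 99.9, 120.2]
orientation: [-0.33, -3.124, -0.0]
contact_force: [0.1, 0.3, 0.7]
gripper_width: 1.001
grasp_force: 0.0
[360.27986873 116.63107605 274.80090288] [array([288., 158.]), array([287., 294.]), array([258., 294.]), array([256., 158.])]
t 1.82 tcp [433.3 100.4 120.3] q6 0.44 F [-0.2 -0.2 -0. ] w 1.001 [-1.8 -2.  80.3] ('ydir', np.float64(78.0), 'turn', np.float64(0.0))
[[259.0, 155.0], [292.0, 155.0], [292.0, 291.0], [259.0, 291.0]] [[264, 155], [259, 176], [276, 182], [278, 221], [260, 224], [261, 291], [288, 291], [292, 158]]
```

View pics/w1.png

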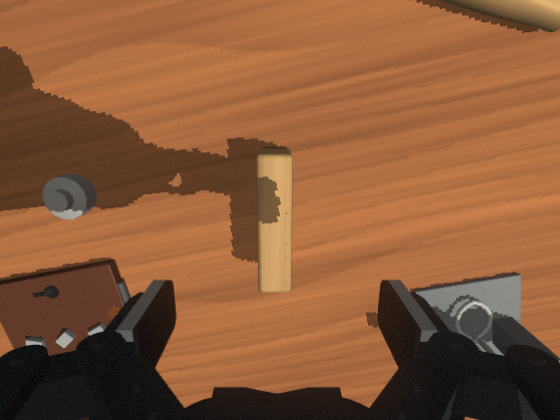

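The wrist view has the scraper at cols 258–292, rows 155–291, within a few pixels of the prediction, aligned and centred between the fingers. Descending and gripping.

```bash
python3 nudge.py '-1.5 -1.8 40 0 1;-1.5 -1.8 80 0 1;-1.5 -1.8 80 0 1;-1.5 -1.8 80 0 0;-1.5 -1.8 80 0 0;-1.5 -1.8 80 0 0;-1.5 -1.8 80 0 0;-1.5 -1.8 80 0 0' 60; python3 -c "
from h import *
delta([434.6,98.1,120],78)"
```

```text
time: 2.82
tcp_pos: [434.8, 97.8, 40.5]
orientation: [0.329, 3.124, 0.0]
contact_force: [-0.2, -0.7, 0.5]
gripper_width: 0.0
grasp_force: 0.0
t 2.83 tcp [434.8  97.8  40.5] q6 0.43 F [-0.2 -0.7  0.5] w 0.0 [  0.3   0.3 -79.5] ('ydir', np.float64(77.97), 'turn', np.float64(-0.0005))
```

```bash
python3 nudge.py '0 0 0 0 0;0 0 0 0 0'; python3 -c "
from h import *
delta([434.6,98.1,120],78)
c=grab('wrist');s=grab('scene');cv2.imwrite('pics/g1.png',np.hstack([c['img'][100:,130:430],cv2.resize(s['img'][130:290,250:450],None,fx=2,fy=2)])[:,:,::-1])"
```

```text
time: 3.08
tcp_pos: [434.7, 97.8, 40.2]
orientation: [-0.329, -3.124, 0.0]
contact_force: [0.1, 0.4, -0.4]
gripper_width: 0.0
grasp_force: 0.0
t 3.08 tcp [434.7  97.8  40.2] q6 0.43 F [ 0.1  0.4 -0.4] w 0.0 [  0.2   0.3 -79.8] ('ydir', np.float64(77.97), 'turn', np.float64(-0.0004))
```

View pics/g1.png

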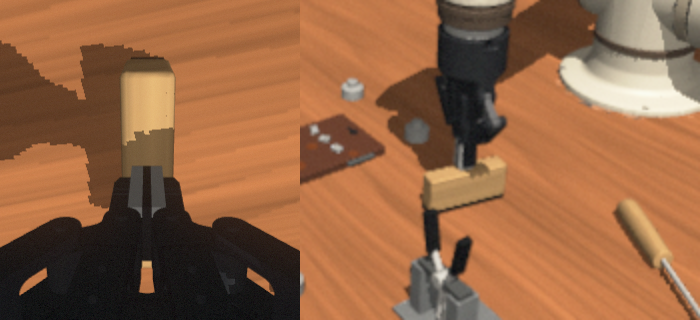

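```bash
python3 -c "
from h import *
c=grab('wrist');s=grab('scene');t=read_state();print(t['grasp_force'],t['gripper_width'],c['xyz'],rot(t['orientation']).round(2).tolist())
p=t['tcp_pos']
for dz in (60,40,20,0,-19): print(dz,proj(c,p+[0,0,dz]).round(0),proj(s,p+[0,0,dz]).round(0))
for z in (50,0):
  for a in [[389,118],[484,98],[480,78],[385,98]]: print(z,proj(c,a+[z]).round(0),proj(s,a+[z]).round(0))
cv2.imwrite('pics/g2.png',cv2.resize(s['img'][150:250,270:400],None,fx=6,fy=6,interpolation=2)[:,:,::-1])"
```

```text
0.0 9.144141907729887e-05 [361.48917158 114.47244911 194.81782106] [[-0.98, 0.21, -0.0], [0.21, 0.98, -0.0], [0.0, -0.0, -1.0]]
60 [273. 356.] [332. 195.]
40 [273. 320.] [332. 203.]
20 [274. 294.] [331. 210.]
0 [274. 273.] [331. 217.]
-19 [274. 258.] [330. 224.]
50 [298. 178.] [351. 211.]
50 [295. 370.] [314. 220.]
50 [254. 370.] [310. 216.]
50 [249. 178.] [347. 207.]
0 [293. 162.] [350. 229.]
0 [291. 314.] [314. 238.]
0 [259. 315.] [310. 233.]
0 [256. 162.] [345. 224.]
```

View pics/g2.png

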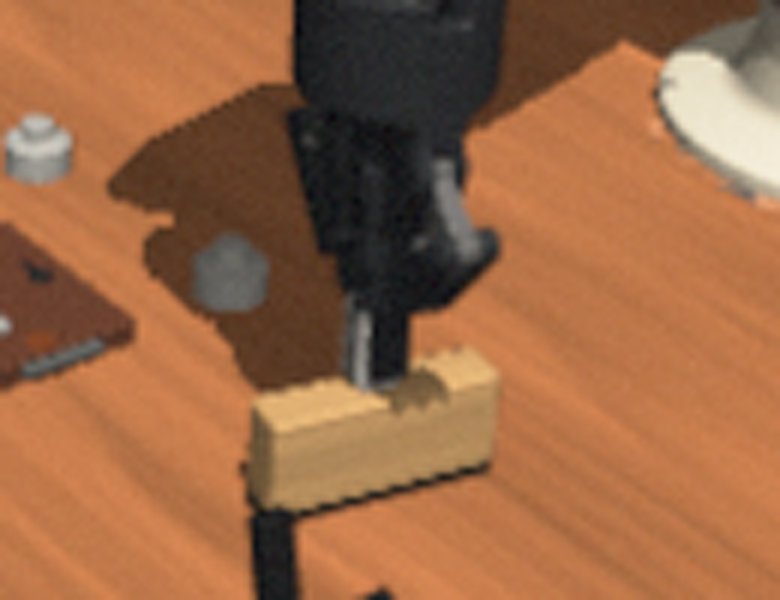

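Here the fingers are shut with their tips at about (333,213), right at the block's top face. The tips stand well above where the reported TCP puts them, by roughly 30 mm. I'll touch gently to measure the real tip height.

```bash
for i in 1 2 3; do python3 nudge.py '0 0 0.7 0 0;0 0 0.7 0 0' | egrep 'pos|force'; done
```

```text
tcp_pos: [434.7, 97.8, 39.5]
contact_force: [1.3, -0.3, -0.2]
grasp_force: 0.0
tcp_pos: [434.7, 97.8, 38.8]
contact_force: [-0.1, -0.4, -0.5]
grasp_force: 0.0
tcp_pos: [434.8, 97.9, 38.4]
contact_force: [-0.8, -0.4, 3.0]
grasp_force: 1.8
```

```bash
python3 nudge.py '0 0 -30 0 0;0 0 -30 0 1;0 0 -30 0 1;0 0 -30 0 1;0 0 -30 0 1'|egrep 'pos|width'; python3 nudge.py '0 0 30 0 1;0 0 60.4 0 1;0 0 60.4 0 1;0 0 60.4 0 0;0 0 60.4 0 0;0 0 60.4 0 0;0 0 60.4 0 0;0 0 60.4 0 0' 60; python3 -c "
from h import *
delta([434.6,98.1,60],78)"
```

```text
tcp_pos: [434.4, 97.8, 67.6]
gripper_width: 0.848
time: 5.65
tcp_pos: [435.3, 98.0, 8.6]
orientation: [0.329, 3.123, 0.001]
contact_force: [0.9, -0.2, 5.7]
gripper_width: 0.274
grasp_force: 59.8
t 5.65 tcp [435.3  98.    8.6] q6 0.43 F [ 0.9 -0.2  5.7] w 0.274 [  0.6  -0.  -51.4] ('ydir', np.float64(77.98), 'turn', np.float64(-0.0003))
```

```bash
python3 nudge.py '0 0 -30 0 0;0 0 -60 0 0;0 0 -60 0 0'|egrep 'pos|width'; python3 -c "
from h import *
delta([546,-102.4,60],-1.39)"
```

```text
tcp_pos: [435.9, 98.1, 69.7]
gripper_width: 0.267
t 6.03 tcp [435.9  98.1  69.7] q6 0.43 F [ 1.  -0.2 -1.5] w 0.267 [-149.4 -173.2    9.9] ('ydir', np.float64(77.98), 'turn', np.float64(1.3852))
```

```bash
python3 nudge.py '-15 -17 0 0.18 0;-35 -40 0 0.36 0;-55 -65 0 0.54 0;-75 -90 0 0.72 0;-95 -112 0 0.9 0;-115 -135 0 1.07 0;-132 -155 0 1.23 0;-149.4 -173.2 0 1.385 0'|egrep 'pos|width'; python3 nudge.py '0 0 0 0 0;0 0 0 0 0'|egrep 'pos|width'; python3 -c "
from h import *
delta([546,-102.4,21.4],-1.39)
c=grab('top')
h=cv2.cvtColor(c['img'],cv2.COLOR_RGB2HSV)
m=cv2.inRange(h,(0,0,165),(40,50,255)); m[:225]=0;m[245:]=0;m[:,:330]=0;m[:,376:]=0
n,_,st,ce=cv2.connectedComponentsWithStats(m)
for i in range(1,n):
    if st[i,4]>5: print('chip',st[i],onz(c,ce[i],17).round(1))"
```

```text
tcp_pos: [544.5, -103.5, 66.2]
gripper_width: 0.275
tcp_pos: [544.0, -102.3, 66.8]
gripper_width: 0.274
t 7.28 tcp [ 544.  -102.3   66.8] q6 1.41 F [ 0.4 -0.3 -1.4] w 0.274 [-0.1  2.1 45.4] ('ydir', np.float64(-1.27), 'turn', np.float64(0.0021))
chip [369 225   7  16  54] [ 508.3 -146.1   17. ]
chip [337 231   6   6  24] [505.9 -74.   17. ]
chip [351 231   5   6  21] [ 506.2 -103.2   17. ]
chip [371 240   5   5  15] [ 486.4 -146.7   17. ]
```

```bash
python3 nudge.py '0 2 25 0 0;0 2 42 0 0;0 2 44.5 0 0;0 2 44.5 0 0'|egrep 'pos|force'; python3 nudge.py '0 0 0.6 0 0;0 0 0.6 0 0'|egrep 'pos|force';python3 -c "
from h import *
delta([443,-100,21],-1.39)
c=grab('scene');cv2.imwrite('pics/sw.png',cv2.resize(c['img'][140:240,190:330],None,fx=5,fy=5,interpolation=2)[:,:,::-1])"
```

```text
tcp_pos: [546.8, -102.6, 23.6]
contact_force: [-0.4, 0.7, -1.5]
grasp_force: 59.1
tcp_pos: [547.1, -102.8, 23.3]
contact_force: [-0.0, 0.0, -1.2]
grasp_force: 59.1
t 8.07 tcp [ 547.1 -102.8   23.3] q6 1.41 F [-0.   0.  -1.2] w 0.269 [   0.3 -104.1    2.2] ('ydir', np.float64(-1.38), 'turn', np.float64(0.0002))
```

View pics/sw.png

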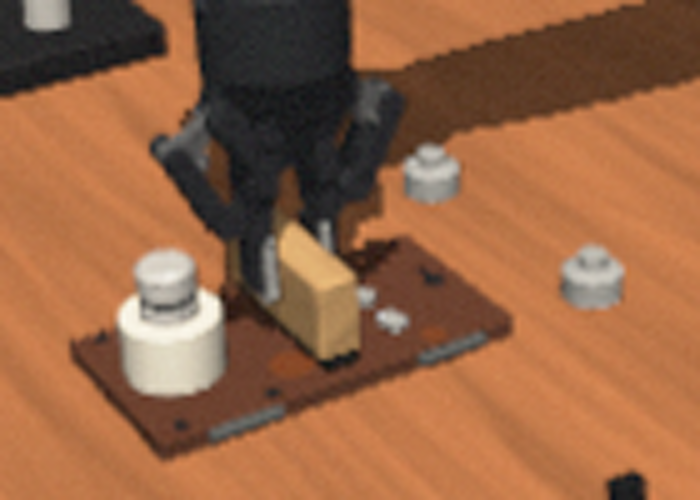

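The block spans the plate's width behind the chips, its foot just above the plate. I'll lower it until it touches.

```bash
for i in 1 2 3; do python3 nudge.py '0 0 0.8 0 0;0 0 0.8 0 0'|egrep 'pos|t_force'; done
```

```text
tcp_pos: [546.7, -102.8, 21.8]
contact_force: [-0.6, 0.4, -1.4]
tcp_pos: [546.7, -102.7, 20.9]
contact_force: [0.2, -0.6, -1.7]
tcp_pos: [546.8, -102.7, 20.7]
contact_force: [-1.8, 0.8, 3.8]
```

```bash
python3 nudge.py '0 0 -0.5 0 0;0 -8 -0.5 0 0;0 -16 -0.5 0 0;0 -24 -0.5 0 0;0 -32 -0.5 0 0;0 -40 -0.5 0 0;0 -48 -0.5 0 0;0 -56 -0.5 0 0'|egrep 'pos|t_force'; python3 nudge.py '0 -8 0 0 0;0 -16 0 0 0;0 -24 0 0 0;0 -32 0 0 0;0 -39 0 0 0;0 -45 0 0 0;0 -48 0 0 0;0 -48 0 0 0'|egrep 'pos|t_force'; python3 -c "
from h import *
delta([443,-100,21],-1.39)
c=grab('scene');cv2.imwrite('pics/sw2.png',cv2.resize(c['img'][140:240,190:330],None,fx=5,fy=5,interpolation=2)[:,:,::-1])"
```

```text
tcp_pos: [490.2, -101.4, 20.8]
contact_force: [-0.2, 0.2, -1.4]
tcp_pos: [442.7, -100.3, 20.8]
contact_force: [-0.2, 0.5, -0.9]
t 10.88 tcp [ 442.7 -100.3   20.8] q6 1.37 F [-0.2  0.5 -0.9] w 0.268 [ 0.3  0.2 -0.2] ('ydir', np.float64(-1.38), 'turn', np.float64(0.0002))
```

View pics/sw2.png

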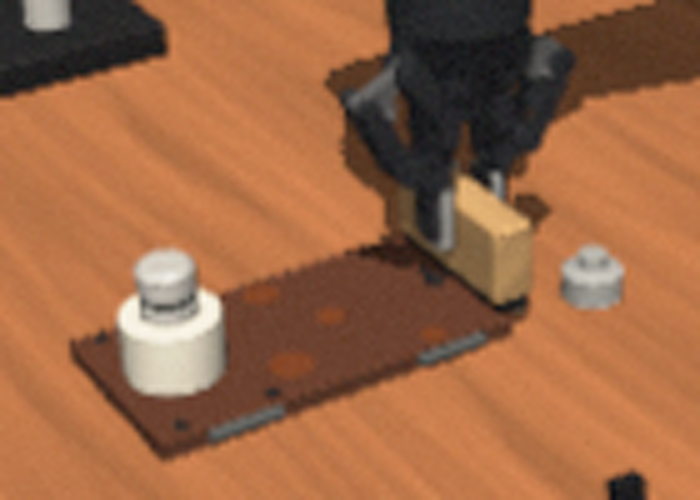

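The plate is bare, with the block at its +x end. I'll lift, check the chips, and return the block to its original spot.

```bash
python3 nudge.py '0 0 -30 0 0;0 0 -60 0 0;0 0 -60 0 0'|egrep 'pos|t_force'; python3 -c "
from h import *
delta([434.6,98,80],78)"
```

```text
tcp_pos: [444.3, -100.5, 82.9]
contact_force: [-0.2, 0.9, -2.4]
t 11.3 tcp [ 444.3 -100.5   82.9] q6 1.37 F [-0.2  0.9 -2.4] w 0.272 [198.2 -14.5   2.7] ('ydir', np.float64(-1.37), 'turn', np.float64(-1.3852))
```

```bash
python3 nudge.py '25 -2 0 -0.18 0;50 -4 0 -0.36 0;75 -6 0 -0.54 0;100 -8 0 -0.72 0;125 -9 0 -0.9 0;150 -10 0 -1.07 0;175 -12 0 -1.23 0;198.2 -14.5 0 -1.385 0'|egrep 'pos|width'; python3 nudge.py '0 0 0 0 0;0 0 0 0 0'|egrep 'pos'; python3 -c "
from h import *
delta([434.6,98,8.6],78)
c=grab('top')
h=cv2.cvtColor(c['img'],cv2.COLOR_RGB2HSV)
m=cv2.inRange(h,(0,0,140),(60,60,255)); m[:225]=0;m[300:]=0;m[:,:310]=0;m[:,425:]=0
n,_,st,ce=cv2.connectedComponentsWithStats(m)
for i in range(1,n):
    if st[i,4]>5: print(st[i],onz(c,ce[i],6).round(1))"
```

```text
tcp_pos: [432.6, 99.1, 79.6]
gripper_width: 0.269
tcp_pos: [432.8, 97.9, 80.1]
t 12.55 tcp [432.8  97.9  80.1] q6 0.43 F [ 0.6 -0.  -1.3] w 0.266 [-1.8  0.5 71.5] ('ydir', np.float64(77.86), 'turn', np.float64(-0.0024))
[335 268   7   4  26] [429.9 -70.8   6. ]
[348 268   6   4  24] [429.5 -97.3   6. ]
[363 268   7   4  25] [ 429.2 -129.9    6. ]
[396 278  16  16 182] [ 395.  -210.1    6. ]
```

```bash
python3 nudge.py '-1 0 40 0 0;-1 0 65 0 0;-1 0 69.5 0 0;-1 0 69.5 0 0'|egrep 'pos|t_force'; for i in 1 2; do python3 nudge.py '0 0 0.9 0 0;0 0 0.9 0 0'|egrep 'pos|t_force'; done
```

```text
tcp_pos: [434.3, 97.7, 11.8]
contact_force: [-0.6, -0.3, -1.2]
tcp_pos: [434.6, 98.1, 11.2]
contact_force: [-0.1, -0.3, -1.4]
tcp_pos: [434.0, 98.1, 9.6]
contact_force: [0.2, -0.0, -1.4]
```

```bash
for i in 1 2; do python3 nudge.py '0 0 0.7 0 0;0 0 0.7 0 0'|egrep 'pos|t_force'; done
```

```text
tcp_pos: [434.0, 98.1, 8.7]
contact_force: [-0.2, 0.4, -1.5]
tcp_pos: [434.0, 98.1, 8.6]
contact_force: [-2.9, -0.3, 5.6]
```

```bash
python3 nudge.py '0 0 0 0 1;0 0 0 0 1;0 0 0 0 1;0 0 -50 0 1;0 0 -100 0 1;0 0 -160 0 1;0 0 -160 0 1;0 0 -160 0 1'|egrep 'pos|t_force|width'; python3 -c "
from h import *
delta([600,236,170],85)
c=grab('top');s=grab('scene')
def big(c,lo,hi,b):
    m=cv2.inRange(cv2.cvtColor(c['img'],cv2.COLOR_RGB2HSV),lo,hi);k=np.zeros_like(m);k[b[1]:b[3],b[0]:b[2]]=1
    return max(cv2.findContours(m*k,0,1)[0],key=cv2.contourArea)
print(cv2.approxPolyDP(big(s,(13,60,120),(22,140,255),(300,195,370,245)),2,True)[:,0].tolist())"
```

```text
tcp_pos: [434.0, 98.0, 167.7]
contact_force: [0.8, -0.2, 0.1]
gripper_width: 1.0
t 15.1 tcp [434.   98.  167.7] q6 0.43 F [ 0.8 -0.2  0.1] w 1.0 [-133.6  169.5   -2.3] ('ydir', np.float64(77.98), 'turn', np.float64(-0.1225))
[[353, 212], [349, 208], [313, 216], [312, 225], [312, 220], [315, 221], [315, 233], [322, 234], [351, 226]]
```

```bash
python3 nudge.py '-30 40 0 -0.06 1;-60 80 0 -0.12 1;-95 120 0 -0.12 1;-133.6 169.5 0 -0.12 1;-133.6 169.5 0 -0.12 1;-133.6 169.5 0 -0.12 1;-133.6 169.5 0 -0.12 1'|egrep 'pos'; python3 -c "
from h import *
import pickle
c=grab('wrist','p1.png');pickle.dump(c,open('p1.pkl','wb'))
delta([640,200,170],85)
print(proj(c,[581,236,108]))"
```

```text
tcp_pos: [599.3, 235.3, 168.9]
t 16.12 tcp [599.4 235.3 169.3] q6 0.46 F [ 0.  -0.4 -0.1] w 1.003 [-43.6 -31.5  -0.7] ('ydir', np.float64(84.82), 'turn', np.float64(-0.0031))
[272.85850373 205.10629776]
```

View pics/p1.png

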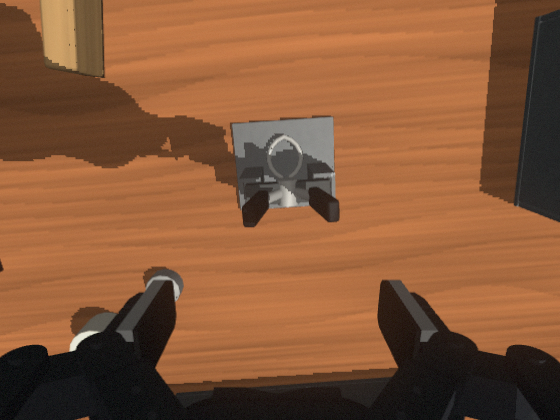

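Wrist view: the handle tops are at about (254,212) and (324,208), the ring at (285,155), and the rest's base edge runs (231,123)–(333,116). I'll take a second viewpoint and triangulate.

```bash
python3 nudge.py '-20 -15 0 0 1;-43.6 -31.5 0 0 1;-43.6 -31.5 0 0 1;-43.6 -31.5 0 0 1'|egrep 'pos'
cat > pl.py <<'E'
from h import *
import pickle
c=grab('wrist','p2.png');pickle.dump(c,open('p2.pkl','wb'))
a=pickle.load(open('p1.pkl','rb'))
for n,c,ctr in (('p1',a,(285,190)),('p2',c,None)):
    if ctr is None: ctr=proj(c,[581,236,108]); print('expect',ctr)
    g=c['img'].max(2); m=(g<62).astype(np.uint8)*255; k=np.zeros_like(m); u,v=map(int,ctr); k[max(v-65,0):v+55,u-75:u+75]=255; m&=k
    m=cv2.morphologyEx(m,cv2.MORPH_OPEN,np.ones((3,3)))
    for q in cv2.findContours(m,0,1)[0]:
        if cv2.contourArea(q)>80: print(n,cv2.contourArea(q),cv2.approxPolyDP(q,2.5,True)[:,0].tolist())
im=[cv2.resize(x['img'][y:y+130,u:u+130],None,fx=3,fy=3,interpolation=2) for x,u,y in ((a,220,105),(c,int(ctr[0])-65,int(ctr[1])-85))]
print('crop2 origin',int(ctr[0])-65,int(ctr[1])-85)
cv2.imwrite('pics/pp.png',np.hstack(im)[:,:,::-1])
E
python3 pl.py
```

```text
tcp_pos: [640.0, 200.6, 169.0]
p1 481.5 [[309, 188], [310, 205], [329, 220], [328, 204], [335, 199], [319, 188]]
p1 795.0 [[247, 183], [246, 196], [249, 193], [250, 199], [242, 207], [243, 222], [246, 226], [253, 226], [268, 206], [267, 192], [271, 188]]
p1 161.5 [[262, 167], [245, 168], [241, 177], [262, 176]]
expect [323.90641423 135.02607293]
p2 558.0 [[286, 125], [286, 130], [292, 131], [287, 132], [287, 137], [295, 141], [296, 152], [306, 153], [313, 145], [313, 127]]
p2 704.5 [[357, 142], [387, 147], [389, 127], [397, 129], [397, 125], [358, 123]]
p2 127.0 [[357, 113], [344, 114], [340, 126], [349, 126]]
crop2 origin 258 50
```

View pics/pp.png

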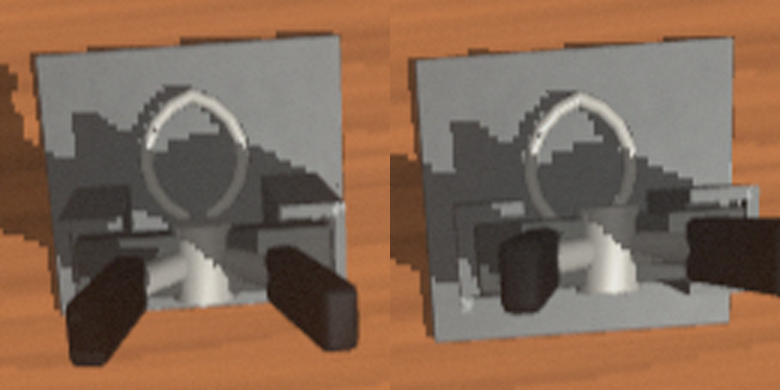

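The two crops show the ring (apex at crop (192,90) and (580,96)), the handle tops, and the rest's plate corners. I'll triangulate these.

Run:
```python
from h import *
import pickle
a,b=[pickle.load(open(f'p{i}.pkl','rb')) for i in (1,2)]
A=lambda u,v:(a,(220+(u+.5)/3-.5,105+(v+.5)/3-.5)); B=lambda u,v:(b,(258+(u-390+.5)/3-.5,50+(v+.5)/3-.5))
for n,p,q in [('ring apex',(192,92),(580,98)),('ring mid',(194.5,152),(579.5,158)),('plate TL',(34,55),(412,60)),('TR',(338,37),(733,40)),('BR',(346,300),(733,318)),('BL',(62,312),(435,338)),('hub bottom',(204,305),(610,292)),('handleR outer top corner',(357,292),(780,222))]:
    X,e=tri(A(*p),B(*q)); print(n,X.round(1),round(e,1))
for z in (10,12): print('apex',z,onz(*A(192,92),z).round(1),onz(*B(580,98),z).round(1),'mid',onz(*A(194.5,152),z).round(1),onz(*B(579.5,158),z).round(1))
P=[onz(*A(*u),128) for u in ((86,338),(339,322))]; print('handles',np.round(P,1),np.mean(P,0).round(1),np.linalg.norm(P[0]-P[1]))
P=[onz(*A(*u),128) for u in ((68,312),(357,292),(72,362),(357,348))]; print('outer corners',np.round(P,1))
print(onz(*B(530,270),128),a['xyz'],b['xyz'])
```

```text
ring apex [544.6 248.2   9.3] 0.4
ring mid [561.  247.   14.9] 0.8
plate TL [530.  202.2   2.3] 0.3
TR [533.1 292.1   5.4] 0.4
BR [609.2 289.1  16.6] 0.9
BL [608.6 201.5   5.3] 0.1
hub bottom [592.7 245.6  70.4] 0.4
handleR outer top corner [578.9 274.5 115.5] 5.6
apex 10 [544.5 248.   10. ] [544.8 248.2  10. ] mid [561.8 247.3  10. ] [560.7 247.3  10. ]
apex 12 [544.3 248.   12. ] [544.9 248.   12. ] mid [561.6 247.3  12. ] [560.7 247.   12. ]
handles [[581.9 221.6 128. ]
 [583.  271.1 128. ]] [582.4 246.4 128. ] 49.472861196040625
outer corners [[576.3 218.7 128. ]
 [577.3 274.8 128. ]
 [586.5 218.3 128. ]
 [588.6 274.4 128. ]]
[581.07062614 222.59474721 128.        ] [524.63459629 243.08150523 323.39809582] [565.36119075 208.32566416 323.4770339 ]
```

```bash
python3 -c "
from h import *
delta([582,246.5,150],88.3)"
```

```text
t 16.68 tcp [640.  200.9 168.9] q6 0.39 F [ 0.6  0.5 -1.1] w 1.001 [61.8 40.2 18.9] ('ydir', np.float64(84.86), 'turn', np.float64(-0.0601))
```

```bash
python3 nudge.py '30 20 0 -0.06 1;61.8 40.2 18 -0.06 1;61.8 40.2 18 -0.06 1;61.8 40.2 18 -0.06 1'|egrep 'pos'; python3 -c "
from h import *
delta([582,246.5,78],88.3)"
```

```text
tcp_pos: [582.5, 246.6, 150.9]
t 17.18 tcp [582.5 246.6 150.9] q6 0.43 F [ 0.5 -0.2  0.6] w 1.003 [ 0.6 -0.1 72.9] ('ydir', np.float64(88.34), 'turn', np.float64(0.0008))
```

```bash
python3 nudge.py '0.6 0 30 0 1;0.6 0 60 0 1;0.6 0 72.9 0 1;0.6 0 72.9 0 1;0.6 0 72.9 0 1'|egrep 'pos|force'; python3 nudge.py '0 0 0 0 0.45;0 0 0 0 0.3;0 0 0 0 0;0 0 0 0 0;0 0 0 0 0;0 0 0 0 0;0 0 0 0 0' 50
```

```text
tcp_pos: [582.9, 246.4, 78.7]
contact_force: [0.6, -0.8, 0.1]
grasp_force: 0.0
time: 18.68
tcp_pos: [583.5, 245.4, 80.5]
orientation: [0.048, 3.136, -0.001]
contact_force: [-1.4, -8.3, 16.6]
gripper_width: 0.396
grasp_force: 51.0
```

```bash
python3 nudge.py '0 0 -3 0 0;0 0 -8 0 0;0 0 -8 0 0' 50|egrep 'pos|force|width'; python3 nudge.py '0 0 -20 0 0;0 0 -50 0 0;0 0 -90 0 0;0 0 -90 0 0;0 0 -90 0 0' 50|egrep 'pos|force|width'; python3 -c "
from h import *
c=grab('scene');w=grab('wrist','held.png')
delta([583,246,170])
cv2.imwrite('pics/heldsc.png',np.hstack([cv2.resize(c['img'][120:290,250:400],None,fx=2.4,fy=2.4),cv2.resize(w['img'],(440,408))[:,:]])[:,:,::-1])"
```

```text
tcp_pos: [582.0, 246.4, 85.2]
contact_force: [0.3, -1.2, -2.7]
gripper_width: 0.397
grasp_force: 50.3
tcp_pos: [581.8, 246.4, 174.0]
contact_force: [-0.2, -0.6, -3.4]
gripper_width: 0.396
grasp_force: 51.1
t 19.77 tcp [581.5 246.2 173.4] q6 0.43 F [ 0.   0.1 -2.3] w 0.393 [-1.5 -0.1  3.4]
```

View pics/heldsc.png

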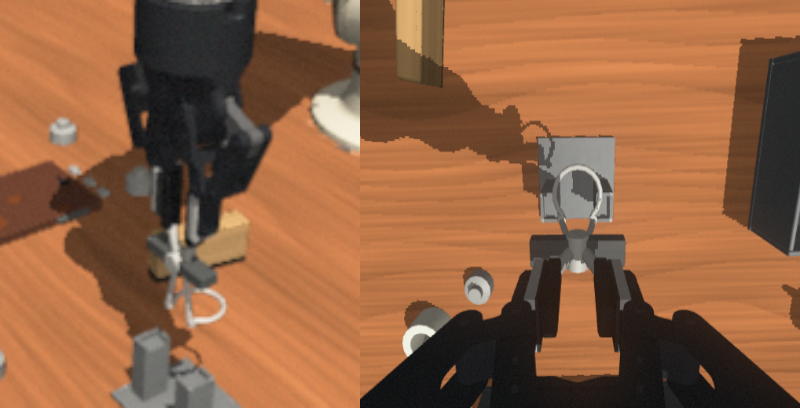

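The pliers are held upright with the ring spread. In the wrist view the ring is at about (279,195) in full-image pixels. Next I move beside the stub and measure the ring and stub in the same wrist view, from both sides.

```bash
python3 -c "
from h import *
delta([637,-44,187],88.6)"
```

```text
t 19.77 tcp [581.5 246.2 173.4] q6 0.43 F [ 0.   0.1 -2.3] w 0.393 [ -64.1 -288.4  -13.5] ('ydir', np.float64(88.3), 'turn', np.float64(-0.0053))
```

```bash
python3 nudge.py '-5 -25 -13 0 0;-15 -65 -13 0 0;-25 -110 -13 0 0;-35 -155 -13 0 0;-45 -200 -13 0 0;-55 -245 -13 0 0;-62 -275 -13 0 0;-64 -288 -13 0 0' 50|egrep pos; python3 nudge.py '0 0 0 0 0;0 0 0 0 0;0 0 0 0 0;0 0 0 0 0' |egrep 'pos|force|width'
cat > m.py <<'E'
from h import *
import pickle,sys
n=sys.argv[1]; c=grab('wrist',n+'.png'); st=read_state(); pickle.dump((c,st['tcp_pos'],rot(st['orientation'])),open(n+'.pkl','wb'))
print('tcp',st['tcp_pos'].round(2),'stub guess px',proj(c,[616,-104,74]).round(0),'ring guess',proj(c,st['tcp_pos']+[-19,0,-68.5]).round(0))
hsv=cv2.cvtColor(c['img'],cv2.COLOR_RGB2HSV); m=cv2.inRange(hsv,(0,0,120),(180,60,255))
for q,h in zip(*[(lambda r:(r[0],r[1][0]))(cv2.findContours(m,cv2.RETR_CCOMP,cv2.CHAIN_APPROX_NONE))][0]):
    if len(q)>30:
        e=cv2.fitEllipse(q); print('hole' if h[3]>=0 else 'out',cv2.boundingRect(q),'ell',np.round(e[0],1),np.round(e[1],1))
E
python3 m.py v1
```

```text
tcp_pos: [637.2, -45.1, 186.7]
tcp_pos: [637.4, -42.7, 188.3]
contact_force: [-0.2, -1.0, -3.4]
gripper_width: 0.397
grasp_force: 51.1
tcp [637.43 -42.82 188.27] stub guess px [196. 186.] ring guess [273. 201.]
out (346, 260, 46, 54) ell [369.6 287.3] [41.5 45.3]
out (257, 246, 33, 35) ell [273.8 266.2] [28.7 36.5]
out (419, 217, 34, 32) ell [435.8 232.7] [29.2 33.8]
hole (425, 225, 19, 17) ell [433.3 232.4] [10.8 18.3]
out (179, 150, 63, 59) ell [208.8 178.9] [56.8 60.6]
hole (183, 173, 8, 21) ell [186.4 183.2] [ 6.6 18.3]
hole (195, 162, 31, 34) ell [211.9 176.8] [24.8 32.3]
out (246, 141, 62, 90) ell [276.4 199.9] [54.8 85.9]
out (529, 135, 31, 21) ell [542.9 147.2] [18.6 35.3]
out (541, 66, 19, 44) ell [551.7  88. ] [18.1 47. ]
```

```bash
cat > f.py <<'E'
from h import *
import pickle,sys
for n in sys.argv[1:]:
    c,tcp,M=pickle.load(open(n+'.pkl','rb')); f=K(c)
    hsv=cv2.cvtColor(c['img'],cv2.COLOR_RGB2HSV); m=cv2.inRange(hsv,(0,0,120),(180,60,255))
    # ring: outer contour, upper arc -> circle lsq
    rg=proj(c,tcp+M@[19,0,68.5]); 
    q=max([q for q in cv2.findContours(m,0,1)[0] if cv2.pointPolygonTest(q,tuple(map(float,rg+[0,-27])),True)>-6],key=len)[:,0].astype(float)
    top=q[:,1].min(); a=q[(q[:,1]<top+30)]
    def lsq(a):
        s=np.linalg.lstsq(np.c_[2*a,np.ones(len(a))],(a**2).sum(1),rcond=None)[0]; return s[:2],np.sqrt(s[2]+s[:2]@s[:2])
    d=np.linalg.norm(a-rg,axis=1); 
    for k in range(4):
        ctr,r=lsq(a); e=np.linalg.norm(a-ctr,axis=1)-r; a=a[np.abs(e)<max(1.2,2*e.std())]
    print(n,'ring px',ctr.round(1),'r',r.round(1),'guess',rg.round(1),'z from r',(c['xyz'][2]-f*19/r).round(1),'n',len(a),'std',e.std().round(2))
    # stub top circle
    g=cv2.cvtColor(c['img'],cv2.COLOR_RGB2GRAY); sg=proj(c,[616,-104,74]); u,v=(sg-45).astype(int).clip(0)
    cr=cv2.resize(g[v:v+90,u:u+90],None,fx=4,fy=4,interpolation=cv2.INTER_CUBIC)
    for r0,r1,z in ((11,14,74),(14.2,16,71),(25,27,46)):
        s=f/(c['xyz'][2]-z)*4
        H=cv2.HoughCircles(cr,cv2.HOUGH_GRADIENT_ALT,1.5,15,param1=150,param2=0.6,minRadius=int(r0*s),maxRadius=int(r1*s)+1)
        for h in ([] if H is None else H[0]):
            p=(h[:2]+.5)/4-.5+[u,v]; print('  ',z,'px',p.round(1),'R mm',(h[2]/s).round(1),onz(c,p,z).round(1))
E
python3 f.py v1; python3 -c "
from h import *
import pickle
c,t,M=pickle.load(open('v1.pkl','rb')); g=c['img'].max(2); print(g[150:214:3,172:248:3])"
```

```text
v1 ring px [279.3 157.3] r 11.4 guess [274.1 201. ] z from r -234.9 n 73 std 3.29
   74 px [207.8 180.9] R mm 13.0 [612.2 -94.3  74. ]
   71 px [202.9 185.8] R mm 15.0 [616.6 -99.1  71. ]
   46 px [209.2 178.6] R mm 25.7 [615.5 -98.6  46. ]
[[ 75  71  75  71  73  76  73  72  76 104 122 140 137 123 109 109 108 107
   98  75  85 127 127  76 128 131]
 [ 74  72  74  74  75  73  75 119 155 157 157 155 158 157 158 158 178 119
  108 104  90 128  76  85 127 131]
 [ 77  73  73  75  74  76 151 156 155 156 156 154 156 156 158 157 249 245
  158 106 104 105  78  88 129 128]
 [ 73  75  76  75  74 155 153 156 156 155 158 158 156 157 156 156 219 218
  219 109 104 106  77 111 129 132]
 [ 78  71  74  75 143 154 155 154 158 157 156 145 147 156 154 155 156 153
  154 157 106 103 110 128 128 130]
 [ 73  74  77  97 154 153 155 156 156 113 107 100 112 114  95 142 155 156
  157 157 156 101 104 128 129 132]
 [102  77  71 156 156 156 157 143 120 117 115 114 106  94 102 116 121 158
  156 157 155 105 101 122 130 130]
 [117  77  77 155 155 154 130 122 122 127 121 120 119 120  93  93 121 141
  154 156 157 152  99 
[... 839 characters left out ...]
76 248 248
  249 249 249 131 131 132 129 125]
 [123 126 125 124 128 170 171 221 226 226 226 222 222 222 208 243 248 249
  249 249 161 132 131 132 129 129]
 [124 122 125 123 124 125 177 222 196 210 222 213 202 205 243 248 248 248
  249 203 130 131 131 131 127 126]
 [125 126 125 124 127 126 127 131 232 239 226 233 242 247 248 248 248 240
  132 130 130 131 130 130 129 127]
 [124 128 126 126 129 127 126 129 129 150 222 231 247 247 234 213 162 126
  125 125 123 140 140 135 134 123]
 [208 207 208 209 209 209 209 208 209 210 207 206 209 206 204 205 205 206
  203 203 206 202 204 202 202 134]
 [211 210 211 209 210 211 210 212 210 210 209 209 209 211 210 208 208 209
  208 210 208 209 209 205 208 199]]
```

```bash
python3 -c "
from h import *
import pickle
c,t,M=pickle.load(open('v1.pkl','rb')); hsv=cv2.cvtColor(c['img'],cv2.COLOR_RGB2HSV); m=cv2.inRange(hsv,(0,0,120),(180,60,255))
for r in m[138:250:3,236:322:2]: print(''.join('#' if x else '.' for x in r))"
```

```text
...........................................
...........................................
...........................................
...........................................
...........................................
...........................................
...........................................
#..........................................
...........................................
...........................................
...........................................
#.............#############................
#...........##################.............
#.#.......#####....#.......#####...........
###......####......#.........####..........
##......###...................####.........
##.....##.......................###........
#.....##.........................###.......
......#..........................###.......
.....##...........................##.......
.....##...........................##.......
.....##...........................##.......
.....##...........................##.......
......##.........................###.......
......##........................###........
.......##.......................###........
........##.....................###.........
.........###.................####..........
..........##.................###...........
........##..#...............#####..........
............#...................#..........
...........................................
...........................................
...........................................
...........................................
...........................................
...................##.#....................
.................#######...................
```

```bash
python3 - <<'E'
s=open('f.py').read()
i=s.index('    q=max('); j=s.index('    def lsq'); s=s[:i]+"    y,x=np.nonzero(m); a=np.c_[x,y].astype(float); d=np.linalg.norm(a-rg,axis=1); a=a[(d>23)&(d<37)&(a[:,1]<rg[1]+18)]\n"+s[j:]
s=s.replace("max(1.2,2*e.std())","max(3,2*e.std())")
s=s.replace("    # stub top","    for z in (tcp[2]-65,tcp[2]-70,tcp[2]-75): print('   ring-tcp tool axes',(M.T@(onz(c,ctr,z)-tcp)).round(1))\n    # stub top")
open('f.py','w').write(s)
E
python3 f.py v1; python3 nudge.py '0 -30 0 0 0;0 -70 0 0 0;0 -110 0 0 0;0 -118 0 0 0;0 -118 0 0 0;0 -118 0 0 0;0 -118 0 0 0' |egrep 'pos|force|width'; python3 m.py v2|head -1; python3 f.py v2
```

```text
v1 ring px [276.4 199.6] r 28.7 guess [274.1 201. ] z from r 112.9 n 662 std 1.53
   ring-tcp tool axes [20.8  1.5 65. ]
   ring-tcp tool axes [19.6  1.5 70. ]
   ring-tcp tool axes [18.4  1.5 75. ]
   74 px [207.8 180.9] R mm 13.0 [612.2 -94.3  74. ]
   71 px [202.9 185.8] R mm 15.0 [616.6 -99.1  71. ]
   46 px [209.2 178.6] R mm 25.7 [615.5 -98.6  46. ]
tcp_pos: [634.1, -160.3, 188.3]
contact_force: [-0.2, 0.6, -3.3]
gripper_width: 0.396
grasp_force: 51.1
tcp [ 634.07 -160.48  188.31] stub guess px [346. 186.] ring guess [273. 201.]
v2 ring px [276.5 199.6] r 28.8 guess [274.1 201. ] z from r 113.5 n 705 std 1.61
   ring-tcp tool axes [20.8  1.5 65. ]
   ring-tcp tool axes [19.6  1.6 70. ]
   ring-tcp tool axes [18.4  1.6 75. ]
   74 px [351.4 187.5] R mm 12.6 [617.3 -99.4  74. ]
   74 px [344.2 180.8] R mm 12.9 [ 611.7 -105.2   74. ]
   71 px [348.8 183. ] R mm 15.0 [ 614.2 -101.    71. ]
   46 px [341.6 177.4] R mm 26.1 [ 614.2 -102.1   46. ]
```

Run:
```python
from h import *
import pickle
w,tcp,M=pickle.load(open('v2.pkl','rb'))
c=grab('scene'); pickle.dump(c,open('sc.pkl','wb'))
for dz in (65,70,75): print(dz,proj(c,onz(w,(276.5,199.6),tcp[2]-dz)).round(1))
u,v=proj(c,onz(w,(276.5,199.6),tcp[2]-70)).astype(int)
hsv=cv2.cvtColor(c['img'],cv2.COLOR_RGB2HSV); m=cv2.inRange(hsv,(0,0,110),(180,60,255)); print(u-30,v-30)
for i,r in enumerate(m[v-30:v+30,u-30:u+35]): print(v-30+i,''.join('#' if x else '.' for x in r))
```

```text
65 [210.4 165.1]
70 [210.2 167. ]
75 [210.  168.9]
180 137
137 ..................##.............................................
138 ..................##.............................................
139 .................####............................................
140 ...............######............................................
141 ...............####..............................................
142 ...............####..............................................
143 ...............##.##.............................................
144 ..................##.#...........................................
145 ..................####...........................................
146 ..................####..#........................................
147 .................#####..#........................................
148 .................#####...........................................
149 .................####............................................
150 .................###.............................................
151 .................##......................................
[... 2458 characters left out ...]

187 .................................................................
188 .................................................................
189 .................................................................
190 ........................................#####....................
191 ......................................##########.................
192 .....................................############................
193 .....................................############................
194 .....................................############................
195 .....................................############................
196 .....................................############................
```

```bash
cat > al.py <<'E'
from h import *
import sys
s=read_state(); M=rot(s['orientation']); rel=np.array([20.0,1.55,68.5]); stub=np.array([float(sys.argv[1]),float(sys.argv[2]),float(sys.argv[3])])
print('ring',(s['tcp_pos']+M@rel).round(1)); delta(stub-M@rel)
E
python3 al.py 615.3 -100.2 90
```

```text
ring [ 614.1 -158.5  119.8]
t 22.3 tcp [ 634.1 -160.6  188.3] q6 -0.22 F [-0.  -0.5 -2.5] w 0.404 [ 0.5 58.3 29.8]
```

```bash
python3 nudge.py '0 25 0 0 0;0 50 0 0 0;0.5 58.3 10 0 0;0.5 58.3 25 0 0;0.5 58.3 28 0 0;0.5 58.3 28 0 0;0.5 58.3 28 0 0' |egrep 'pos|force|width'; python3 al.py 615.3 -100.2 56; python3 m.py v3|head -1; python3 f.py v3; python3 -c "
from h import *
import pickle
c,t,M=pickle.load(open('v3.pkl','rb')); hsv=cv2.cvtColor(c['img'],cv2.COLOR_RGB2HSV); m=cv2.inRange(hsv,(0,0,120),(180,60,255))
print(proj(c,[615.3,-100.2,74]),proj(c,[615.3,-100.2,46]))
g=c['img'].max(2)
for r in g[162:240:2,240:316:2]: print(''.join('%x'%(x//16) for x in r))"
```

```text
tcp_pos: [635.3, -103.6, 160.6]
contact_force: [0.7, -0.5, -1.9]
gripper_width: 0.393
grasp_force: 51.1
ring [ 615.4 -101.5   92.1]
t 23.18 tcp [ 635.3 -103.6  160.6] q6 -0.13 F [ 0.7 -0.5 -1.9] w 0.393 [ 0.1  1.3 36.1]
tcp [ 635.34 -103.57  160.62] stub guess px [273. 194.] ring guess [274. 201.]
v3 ring px [276.1 197. ] r 28.2 guess [274.5 201.2] z from r 81.2 n 1249 std 3.25
   ring-tcp tool axes [22.7  1.  65. ]
   ring-tcp tool axes [21.5  1.  70. ]
   ring-tcp tool axes [20.3  1.  75. ]
   74 px [285.8 196.2] R mm 12.9 [617.6 -95.1  74. ]
   74 px [278.6 185.4] R mm 12.7 [ 609.6 -100.    74. ]
   71 px [279.4 192.1] R mm 15.1 [615.1 -99.6  71. ]
   71 px [280.9 197. ] R mm 15.1 [618.7 -98.6  71. ]
   46 px [279. 188.] R mm 26.0 [617.4 -99.7  46. ]
   46 px [274.9 203. ] R mm 25.7 [ 629.5 -103.3   46. ]
[278.51495641 193.3375044 ] [278.28497832 185.4110979 ]
4444444468a9999aaeffffffffffffe8888889
4444444689999aa9aafffffffffffffd898999
444444589999999999a9bfffffffffffc99999
4444446a9999999a98888ddefffffffffc9999
4444459999a98989abccba99efffffffff8999
444548999997acdddeeeeeddcbeff
[... 596 characters left out ...]
88777affff667888888bb789eeddffbcfb999
8887877afffe6788888888779eedeff7df9999
88877778afffd6788788877eeddeffeaee9999
888778788cfffea67788777badffff8cf99999
8888787688bffffc66677667efffea8de89999
888877777888cfffffeeceeffffa97bee99999
88888778778899ceffffffffed8a7bee9bbbba
bccccc7877dddddccdddedccccc9adeccccccc
ddddccb7779cccccccccccccccc8decccccccc
ddddddb6776ddddddddddddddd98edaddddddd
dddddd98b77cdddddddddddddd78beecdcdccc
dddddd7767eddddddddddddddc8668eccccccc
dddddd96668dddddddddcccccc8668cccccccc
dcccccc5666ccccccccccccccc6668cccccccb
ccccccca5658cccccccccccccc5666cccccccc
cccccccc5666ccccccccccccc86669cbbbbbbb
cccccccc76658ba98777899ab5666bbbbbbbbb
bbbbbbbbb66657555565665576667bbbbbbcbc
```

```bash
python3 nudge.py '0 1.4 4 0 0;0 1.4 8 0 0;0 1.4 10 0 0;0 1.4 10 0 0' |egrep 'pos|t_force'; python3 al.py 615.3 -100.1 56;  python3 m.py v4|head -1; python3 f.py v4
```

```text
tcp_pos: [635.1, -101.7, 149.9]
contact_force: [0.2, 0.3, -2.5]
ring [615.1 -99.5  81.4]
t 23.73 tcp [ 635.1 -101.7  149.9] q6 -0.13 F [ 0.2  0.3 -2.5] w 0.397 [-0.2 -0.6 25.4]
tcp [ 635.17 -101.7   150.12] stub guess px [270. 198.] ring guess [273. 201.]
v4 ring px [275.6 196.7] r 28.5 guess [274.3 201.3] z from r 73.0 n 1283 std 3.05
   ring-tcp tool axes [22.9  0.8 65. ]
   ring-tcp tool axes [21.7  0.8 70. ]
   ring-tcp tool axes [20.6  0.8 75. ]
   74 px [284.6 198.4] R mm 12.8 [616.2 -94.2  74. ]
   74 px [277.9 197.6] R mm 13.5 [615.6 -98.7  74. ]
   71 px [276.8 197.2] R mm 14.8 [616.  -99.5  71. ]
   71 px [266.2 198. ] R mm 15.1 [ 616.3 -106.8   71. ]
```

```bash
python3 nudge.py '-0.2 0 2 0 0;-0.2 0 4 0 0;-0.2 0 4 0 0' |egrep 'pos|t_force'; for i in 1 2 3; do python3 nudge.py '0 0 1 0 0;0 0 2 0 0;0 0 2 0 0' |egrep 'pos|t_force'; done
```

```text
tcp_pos: [635.3, -101.7, 145.9]
contact_force: [-1.1, -0.9, -2.2]
tcp_pos: [635.4, -101.7, 144.1]
contact_force: [1.1, -0.5, -2.7]
tcp_pos: [635.4, -101.7, 142.1]
contact_force: [0.0, 0.2, -2.6]
tcp_pos: [635.4, -101.7, 140.0]
contact_force: [-0.7, 0.6, -3.2]
```

```bash
for i in 1 2 3 4; do python3 nudge.py '0 0 1.5 0 0;0 0 3 0 0;0 0 3 0 0' |egrep 'pos|t_force'; done
```

```text
tcp_pos: [635.3, -101.7, 136.9]
contact_force: [-0.4, 0.4, -2.7]
tcp_pos: [635.3, -101.7, 134.0]
contact_force: [0.1, -0.2, -2.9]
tcp_pos: [635.3, -101.7, 131.0]
contact_force: [0.1, -0.1, -2.3]
tcp_pos: [635.3, -101.7, 128.0]
contact_force: [0.4, -0.7, -2.4]
```

```bash
python3 nudge.py '0 0 1.5 0 0;0 0 3.4 0 0;0 0 3.4 0 0;0 0 3.4 0 0' |egrep 'pos|force|width'
python3 - <<'E'
from h import *
c=grab('scene'); s=read_state(); M=rot(s['orientation']); r=s['tcp_pos']+M@[20,1.55,68.5]
print('ring',r.round(1),proj(c,r).round(1))
for z in (74,59,56,53,46): print(z,proj(c,[615.3,-99.8,z]).round(1))
a=np.radians(np.arange(0,360,30)); P=np.array([proj(c,r+[19*np.cos(t),19*np.sin(t),0]) for t in a]); print('rows',P[:,1].min().round(1),P[:,1].max().round(1),'cols',P[:,0].min().round(1),P[:,0].max().round(1))
u,v=proj(c,r).astype(int); g=c['img'].max(2); print(u-20,v-14)
for i,q in enumerate(g[v-14:v+22,u-20:u+22]): print(v-14+i,''.join('%x'%(x//16) for x in q))
E
```

```text
tcp_pos: [635.4, -101.7, 124.8]
contact_force: [-0.1, 0.4, -1.7]
gripper_width: 0.396
grasp_force: 51.1
ring [615.5 -99.6  56.3] [222.8 198.5]
74 [222.2 192.2]
59 [222.7 197.5]
56 [222.9 198.5]
53 [223.  199.6]
46 [223.2 202. ]
rows 194.6 202.5 cols 215.1 230.6
202 184
184 a75555567875666565555555555555667acccccccb
185 ba7555567774566666665555555555568ccccccccc
186 bba87555665445666555555555555557accccccccc
187 bbbba555556644565544456555555558cccccccccc
188 bbbbb755556653344444556655555558cccccccccc
189 bbbbba55555664454545556665555558bccccccccc
190 bbbbba55555665655555679a97555558bbbccccccc
191 ccbbb855556665765667abddda755569bbbbbccccc
192 cccba555555665776669dddddca6658bbbbbbccccc
193 cbcca555555665775668bcdddda667acbbbbbbcccc
194 ccccb85555567577666668cedc967acccbbbbbbccc
195 cccccb8555567579777777aeca78bcccccbbbbbaa9
196 bcccccb98557958b7778779c9979cdcccccbaa9787
197 ccccccccb857a78a7777889aa987adbccbb9888888
198 cccccccccb87b97996788abba977bdbba886788888
199 cbbbccccccb79979c778abba9769cccc6666788888
200 cccbccccccb66789ca68a99868bcd8be8666678777
201 ccccbcccccb7bcb9cb899abbbcd
[... 161 characters left out ...]
cccccccbaba8dfffe889cccdeefffed98666666676
206 bccccbb96877aefffcceffffffffeca97667666666
207 cbaba78535679bdeffffffffffedcba97666666676
208 ca68666456678abcdeeeffeeedddcba97666666666
209 cb66666766668abcdddeeeedddddcba97566666666
210 cb65666666678abcddddeeeedddccba97576666666
211 cb74676666767abcddddeeeedddccba97566766667
212 cb95466666667abcddddeeedddddcba97566766667
213 ccc9546666667abcddddeeeddddccba97666676667
214 cccc9546766679bcddddeeeddddccba97666666677
215 ccccb954666678bcddddeeedddddcba87676667667
216 cccccc94466767accddddddddddccb976676766666
217 ccccccb75566678bcddddddddddbb9666666666666
218 ccccccca745666679bccccccccb866666666666764
219 cccccccca545666666777887766666666666766665
```

Force readings show no contact. In the scene view, the ring's front arc (row ~202) and right extreme (col ~230) match the projected groove height. Handing in.

```bash
python3 nudge.py '0 0 0.2 0 0;0 0 0.2 0 0' |egrep 'pos|force|width|time'; python3 -c "
from h import *
print(workorder.finish_job())"
```

```text
time: 27.58
tcp_pos: [635.4, -101.7, 124.6]
contact_force: [-0.4, -0.4, -2.9]
gripper_width: 0.399
grasp_force: 51.1
the job is handed in; nothing more can be done
None
```

I handed the job in at 27.6 s; no verdict came back, but by my measurements the chips are on the bench, the block is back upright in its place, and the pliers are held squeezed with the ring spread at groove height, touching nothing (I viewed 11 pictures, one over the limit of 10).

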